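Unlock the tape stand and issue the roll

ROBOT

A 6-joint arm with a two-finger parallel gripper is mounted at the origin on the work surface. World frame = base frame: x ahead of the robot, y to its left, z up, the work surface at z = 0. Lengths are in m, angles in rad, forces in N, time in s.
With the tool pointing down it reaches from about 0.275 to 0.825 m from the base axis. Payload 4.9 kg.
Tool frame: the origin (TCP) lies on the centre line of the jaws, within the pads' length; the fingertips stand 22 mm ahead of it and the grasp point (between the pads) lies 3 mm ahead of it (manip.finger_overhang is the distance from the TCP to the fingertips, in m); z points along the fingers, y is the line along which they close (so a half turn about z gives the same grasp; the last joint's range is limited). The gripper opens to 85 mm and grips with 20 to 120 N. Pads are 22 mm wide; open, the fingers measure 114 mm over their backs; the gripper's body (76 mm by 85 mm) begins 54 mm behind the grasp point. The pads swing forward as they close: fully open they stand 13 mm farther back than shut.
Start: joints at [1.06, 0.326, -0.193, 1.052, 0, 1.437], TCP at [0.202, 0.511, 0.253] pointing down, gripper open.
Joint ranges: [-2.65, 2.65], [-0.97, 1.79], [-1.3, 1.35], [-1.93, 2.1], [-1.47, 1.37], [-3.14, 3.14]. Speed limits (rad/s): [2.57, 2.57, 3.14, 3.14, 3.14, 3.14].

INTERFACE

Orientations are given as a unit quaternion [w, x, y, z].
In Python, from rig import manip, optics gives the robot as it stands.
- The arm moves only by the tool carry_out, never from a script. Its arguments are lists of equal length, an entry for each row: "xyz": the shift along the tool's x, y, z in m, a list of three; "angular": the turn, a rotation vector about the tool's x, y, z in degrees, a list of three; "claw": the opening, from -1 (shut) to 1 (fully open). In form: {"xyz": [[dx, dy, dz], ...], "angular": [[rx, ry, rz], ...], "claw": [claw, ...]}. A call has 1 to 8 rows; each row shifts and turns the commanded pose from where the row before left it, along the tool's axes as they then stand; what a row does not reach is not made up. A row lasts 1/12 s, in which the tool goes at most 41.7 mm and 7.16 degrees, less where a joint would pass 70% of its speed; a pose out of reach is approached as far as the arm can. A call is refused whole if a number of a shift passes 0.0417 or a number of a turn 7.16, either way. A call with a gripper value outside its range is refused whole. The fingers move at their own pace and stop on an object; "force" is the grip in N (left out, the last holds). Time passes only in rows, so rows that do not move let the fingers close. It gives the time, the measured TCP pose, the force, the opening and the grip force at its end, in the units of the state.
- manip.get_state(): the state, without advancing time (a new reading comes with each control period).
- optics.snapshot(name): name is "scene" or "top" or "wrist"; returns a dict with "color" (400x640x3 uint8, red, green, blue), "z_map" (400x640 float32, m along the optical axis (not along the pixel's ray), 0 where there is no reading), "fx", "fy", "cx", "cy" (pixels), "xyz" and "orientation" of the camera in the world. Camera axes: x right, y down, z forward; pixel columns grow to the right and rows downward; lengths in m; the calibration is good to about 2 mm. A picture is of the moment at which its call begins.
- manip.hand_in(): hands the job in; it is judged then, once.
The state is a dict: "time_s": time; "q": joint angles; "joint_velocities": joint speeds; "joint_efforts": joint torques, N m; "position": TCP position; "ee_rot": TCP orientation; "ft_force": force on the tool from outside, world axes, zero at the start; "ft_torque": the same for the moment, N m; "grip_width": opening from 0.0 (shut) to 1.0 (fully open); "grip_force": force on a finger pad.
Only numpy, scipy, OpenCV 4.12 (cv2) and the standard library are available. Lean on these libraries where they do the work, as an engineer would, in place of code of your own. Each camera call takes 0.05 s, during which the arm holds its last target. There are 200 camera calls.

TASK

Slide the lock on the tape stand fully open, right against its end stop, then draw the tall roll of tape straight up off the spindle. Set it down upright, without dropping it, in the empty half of the steel tray, and leave the lock fully open. Do not disturb the pipe coupling, the elbow or the flat roll.

Things in the scene. Friction and masses are not known exactly. Their poses are not given: they have to be found in the camera images.
- stand: tape stand bolted to the bench: grey base plate 110 (x) by 196 (y) by 12 mm; origin at the centre of its underside. At y = -52 mm stands a steel spindle of 30 mm diameter whose tip is 84 mm above the bench. A sliding keeper (the lock) stands on the +y half and slides along the stand's y axis; a steel end stop strip, 28 mm high, marks the far (+y) end of the base
- post_top (a point): top centre of the spindle, 84 mm above the bench
- lock (a joint): slide of the lock along the stand's +y, in m: 0 = fully shut (fork over the roll), 0.070 = fully open against its end stop; it needs about 3 N and stays where it is left
- lock_grip (a point): top centre of the lock's black upright grip, 132 mm above the bench; a tab 30 (stand's x) by 14 mm (stand's y), lower end 80 mm up. Under it an aluminium upright (60 by 10 mm) and two fork tines, 11 mm wide, 75 to 81 mm up, reaching 67 mm from the grip's centre towards the spindle (-y), straddling it 3 mm over the roll. Moves with the lock
- roll: roll of black tape on a cardboard core, 60 mm outer diameter, 36 mm bore, 60 mm tall, about 0.2 kg, upright on the spindle with its underside on the base plate (12 mm above the bench); origin at the centre of its underside, z along its axis. Wound hard: it may be gripped round its outside
- tray: open steel tray fixed to the bench, 140 (x) by 250 (y) by 25 mm, walls and floor 5 mm, one divider across its middle making two halves (inside about 130 by 117 mm each); origin at its underside centre. The +y half holds a pipe coupling, the -y half is empty
- tray_spot (a point): centre of the floor of the empty half of the tray, 5 mm above the bench; axes as the tray's
- coupling: grey plastic pipe coupling standing in the occupied half of the tray, 56 mm diameter, 70 mm tall; origin at the centre of its underside
- spare_roll: low flat tape roll lying on the bench, 68 mm diameter and only 19 mm tall; not the one wanted; origin at its underside centre
- elbow: grey plastic conduit elbow lying on the bench, about 80 by 80 mm, 40 mm high; origin at bench level under its long arm's middle
Mind the look-alikes: they are no part of the job. Leave any blue or orange look-alike of the roll alone.

How it is judged:
By the outcome, as a careful person would: the job done as asked, in the order asked, and still so for the second after the job is handed in, with the robot touching nothing.
It also fails if it takes over 58 s, if anything falls off the work surface, if the arm or the gripper's body presses on something with over 40 N, if the wrist force passes 120 N, or if a joint passes its speed limit or range.

## Working session

There is one attempt and no reset: what is moved stays moved. The work goes in short steps, Python scripts to look and compute and a tool call to move; the robot and the scene stay as the last step left them, time stands still between calls to the robot, and variables do not carry over. Pictures are saved under pics/ and viewed, at most 10 in all, crops included, and the job is handed in when it is done.

Besides the shell and the picture viewer there is one more tool, called after ">>>" as name(argument=value, ...) on one line, values as JSON. carry_out: Moves the arm, as the interface text tells. Its arguments: {"type":"object","properties":{"xyz":{"type":"array"},"angular":{"type":"array"},"claw":{"type":"array"},"force":{"type":"number"}},"required":["xyz","angular","claw"]}

```bash
mkdir -p pics; ls; cat > h.py <<'E'
from rig import manip, optics
import numpy as np, cv2
from scipy.spatial.transform import Rotation as R
def snap(n):
    s=optics.snapshot(n); o=s["orientation"]
    s["R"]=R.from_quat([o[1],o[2],o[3],o[0]]).as_matrix()
    v,u=np.mgrid[:400,:640]; z=s["z_map"]
    p=np.stack([(u-s["cx"])/s["fx"]*z,(v-s["cy"])/s["fy"]*z,z],-1)
    s["P"]=p@s["R"].T+np.array(s["xyz"]); s["P"][z==0]=np.nan
    return s
def save(n,im): cv2.imwrite("pics/"+n,im[...,::-1])
E
python3 - <<'E'
from h import *
for n in("scene","top"):
    s=snap(n); save(n+"1.png",s["color"]); np.save(n+"P.npy",s["P"]); print(n,s["xyz"],s["fx"])
print(manip.get_state())
E
```

```text
pics
scene [ 0.99117479 -0.4391292   0.56823992] 393.109703737376
top [0.48598377 0.03612123 0.94679734] 362.8947457077364
{'time_s': 0.1, 'q': array([ 1.05977152e+00,  3.26839843e-01, -1.93479784e-01,  1.05200359e+00,
        2.58829406e-05,  1.43658776e+00]), 'joint_velocities': array([-9.56037638e-04, -1.49124688e-03,  3.75174397e-03, -2.99985127e-04,
       -3.04411856e-05,  1.05689358e-03]), 'joint_efforts': array([ 1.09180684e-03, -4.44240510e+01,  2.63038266e+01,  7.89001118e-03,
       -8.30730301e-05,  1.16881284e-05]), 'position': array([0.20212728, 0.51099197, 0.25259796]), 'ee_rot': array([-2.54323143e-04,  1.87295378e-01,  9.82303343e-01, -7.19953888e-04]), 'ft_force': array([ 0.47527378,  1.20830844, -0.90155064]), 'ft_torque': array([-0.01774925,  0.02364223, -0.01455772]), 'grip_force': 0.0, 'grip_width': 0.9978812317066724}
```

View pics/top1.png

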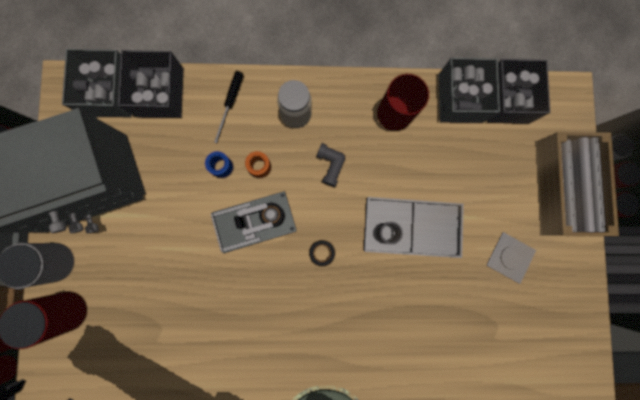

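View pics/scene1.png

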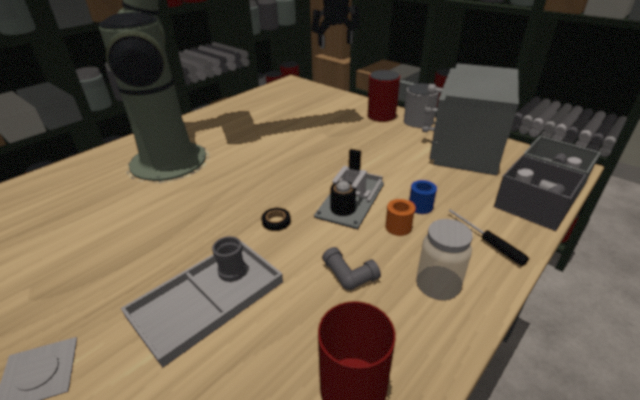

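Top view: stand at (254,222) and robot at the bottom centre. The roll candidates are the black one on the spindle (271,213), the flat ring on the bench (321,252), blue (218,164) and orange (257,164). Only the black one at (271,213) is tall, black and on the spindle under the fork. The tray is at (413,227), with the coupling at (388,232) in its left (+y) half and the right half empty. I'll confirm with a crop and measure.

```bash
cat > m.py <<'E'
from h import *
P=np.load("topP.npy"); c=cv2.imread("pics/top1.png")
def box(r0,r1,c0,c1,lo,hi):
    p=P[r0:r1,c0:c1].reshape(-1,3); m=(p[:,2]>lo)&(p[:,2]<hi); return p[m]
print("bench z",np.nanmedian(P[270:290,200:400,2]))
def rect(p,n):
    (cx,cy),(w,h),a=cv2.minAreaRect((p[:,:2]*1000).astype(np.float32)); print(n,len(p),round(cx,1),round(cy,1),round(w,1),round(h,1),round(a,2)); 
rect(box(185,260,205,305,.006,.05),"stand")
rect(box(190,265,355,470,.015,.032),"tray rim")
for n,b in dict(grip=(185,260,205,305,.12,.14),tip=(185,260,255,300,.0815,.09),tines=(185,260,205,300,.07,.0815),roll=(185,260,250,300,.06,.074),coupl=(205,250,365,410,.055,.08)).items():
    p=box(*b); print(n,len(p), p.mean(0).round(4) if len(p) else ""); 
    if len(p)>3: rect(p,n)
k=np.hstack([cv2.resize(c[180:260,205:305],(600,480),interpolation=cv2.INTER_CUBIC)])
cv2.imwrite("pics/crop1.png",k)
E
python3 m.py
```

```text
bench z -0.001051324371710738
stand 2449 522.9 182.1 110.0 194.7 16.86
tray rim 909 509.7 -229.3 251.6 140.1 86.42
grip 88 [0.5173 0.1991 0.1297]
grip 88 517.1 200.0 29.6 13.8 19.92
tip 85 [0.5341 0.1371 0.0828]
tip 85 531.2 144.5 61.4 45.0 1.22
tines 505 [0.5312 0.1527 0.0764]
tines 505 530.8 154.8 59.9 104.3 16.41
roll 278 [0.5382 0.1307 0.0704]
roll 278 537.8 133.1 55.7 57.7 1.02
coupl 232 [ 0.4945 -0.16    0.0686]
coupl 232 494.2 -156.8 54.4 53.1 89.68
```

View pics/crop1.png

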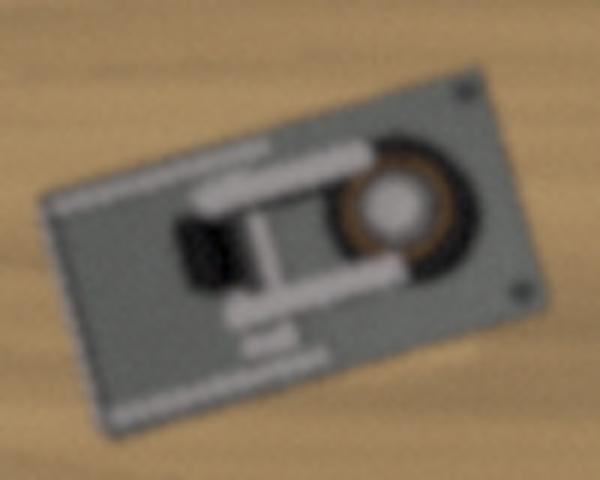

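The crop shows the black roll on its brown core around the steel spindle (crop 395,210), under the two tines. The black grip is at crop (210,255), and the end stop is at the left edge. The sizes agree (stand 110x195, tray 140x251, grip 30x14). The spindle computed from the base, (538,132) mm, matches the measured roll at (538,133). So this is the target roll.

```bash
cat > d.py <<'E'
import sys
from h import *
# usage: d.py x y z yaw_of_tool_y_deg : rotvec (deg, tool) and then shift (m, in target tool frame)
x,y,z,a=map(float,sys.argv[1:]); s=manip.get_state(); o=s["ee_rot"]
C=R.from_quat([o[1],o[2],o[3],o[0]]); t=np.radians(a); Y=np.array([np.cos(t),np.sin(t),0]); Z=np.array([0,0,-1.])
T=R.from_matrix(np.stack([np.cross(Y,Z),Y,Z],1))
print("rot",(C.inv()*T).as_rotvec(degrees=True).round(2),"shift",T.inv().apply(np.array([x,y,z])-s["position"]).round(4),s["position"].round(4),"F",s["ft_force"].round(1),s["grip_width"],s["grip_force"],s["time_s"])
E
python3 d.py 0.517 0.200 0.121 106.9
```

```text
rot [ -0.08  -0.04 -38.49] shift [-0.2109 -0.3891  0.1316] [0.2021 0.511  0.2526] F [ 0.5  1.2 -0.9] 0.9978812317066724 0.0 0.1
```

>>> carry_out(xyz=[[0, 0, 0], [0, 0, 0], [0, 0, 0], [0, 0, 0], [0, 0, 0], [0, 0, 0], [0, 0, 0]], angular=[[0, 0, -6.4], [0, 0, -6.4], [0, 0, -6.4], [0, 0, -6.4], [0, 0, -6.4], [0, 0, -6.4], [0, 0, 0]], claw=[0.3, 0.3, 0.3, 0.3, 0.3, 0.3, 0.3], force=40)

```text
time_s: 0.68
position: [0.2022, 0.5111, 0.2528]
ee_rot: [-0.0, -0.147, 0.989, -0.0]
ft_force: [1.1, -1.1, -0.5]
grip_width: 0.648
grip_force: 0.0
```

```bash
python3 d.py 0.517 0.200 0.121 106.9
```

```text
rot [-0.04 -0.04  0.01] shift [-0.2108 -0.3892  0.1318] [0.2022 0.5111 0.2528] F [ 1.1 -1.1 -0.5] 0.6475815623298774 0.0 0.6833
```

>>> carry_out(xyz=[[-0.015, -0.028, 0], [-0.015, -0.028, 0], [-0.015, -0.028, 0], [-0.015, -0.028, 0], [-0.015, -0.028, 0], [-0.015, -0.028, 0], [-0.015, -0.028, 0], [-0.015, -0.028, 0]], angular=[[0, 0, 0], [0, 0, 0], [0, 0, 0], [0, 0, 0], [0, 0, 0], [0, 0, 0], [0, 0, 0], [0, 0, 0]], claw=[0.3, 0.3, 0.3, 0.3, 0.3, 0.3, 0.3, 0.3])

```text
time_s: 1.35
position: [0.3827, 0.3304, 0.2531]
ee_rot: [-0.0, -0.145, 0.989, -0.0]
ft_force: [1.0, 0.1, -0.3]
grip_width: 0.648
grip_force: 0.0
```

>>> carry_out(xyz=[[-0.015, -0.028, 0], [-0.015, -0.028, 0], [-0.015, -0.028, 0], [-0.015, -0.028, 0], [-0.015, -0.028, 0], [-0.015, -0.025, 0], [0, 0, 0], [0, 0, 0]], angular=[[0, 0, 0], [0, 0, 0], [0, 0, 0], [0, 0, 0], [0, 0, 0], [0, 0, 0], [0, 0, 0], [0, 0, 0]], claw=[0.3, 0.3, 0.3, 0.3, 0.3, 0.3, 0.3, 0.3])

```text
time_s: 2.02
position: [0.5165, 0.1987, 0.2527]
ee_rot: [-0.0, -0.144, 0.99, 0.0]
ft_force: [-0.5, -0.4, -0.3]
grip_width: 0.652
grip_force: 0.0
```

```bash
python3 d.py 0.517 0.200 0.121 106.9; python3 - <<'E'
from h import *
s=snap("wrist"); save("w1.png",s["color"]); p=s["P"].reshape(-1,3)
q=p[(p[:,2]>.122)&(p[:,2]<.14)&(np.hypot(p[:,0]-.517,p[:,1]-.2)<.05)]; print(len(q),s["xyz"])
if len(q): print(q.mean(0),cv2.minAreaRect((q[:,:2]*1000).astype(np.float32)))
E
```

```text
rot [ 0.02 -0.05 -0.38] shift [-0.0008  0.0011  0.1317] [0.5165 0.1987 0.2527] F [-0.5 -0.4 -0.3] 0.6519492443804824 0.0 2.0167
504 [0.44688903 0.17677645 0.37353935]
[0.5154761  0.19931527 0.13086993] ((516.3456420898438, 199.64170837402344), (28.84463882446289, 13.733720779418945), 16.704090118408203)
```

View pics/w1.png

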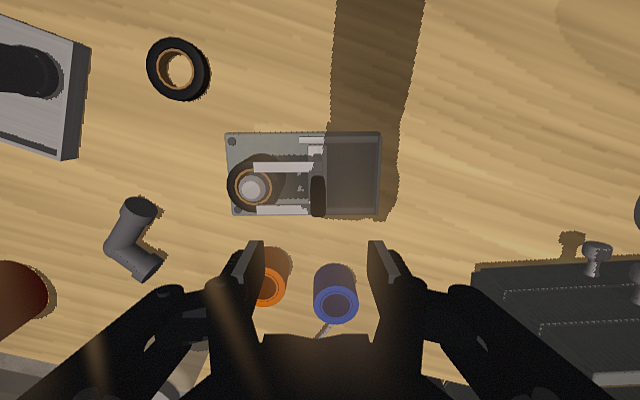

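The wrist view shows the grip at (317,197) between the jaws and the roll at (253,187). The grip measures (516,200) mm, which agrees with the top view. Next I descend and close.

>>> carry_out(xyz=[[0, 0.001, 0.02], [0, 0, 0.025], [0, 0, 0.025], [0, 0, 0.025], [0, 0, 0.02], [0, 0, 0.016], [0, 0, 0]], angular=[[0, 0, -0.4], [0, 0, 0], [0, 0, 0], [0, 0, 0], [0, 0, 0], [0, 0, 0], [0, 0, 0]], claw=[0.3, 0.3, 0.3, 0.3, 0.3, 0.3, 0.3])

```text
time_s: 2.65
position: [0.5119, 0.2013, 0.1191]
ee_rot: [-0.003, -0.15, 0.989, -0.0]
ft_force: [-0.9, -0.2, 1.0]
grip_width: 0.649
grip_force: 0.0
```

>>> carry_out(xyz=[[0, 0, 0], [0, 0, 0], [0, 0, 0], [0, 0, 0], [0, 0, 0], [0, 0, 0], [0, 0, 0], [0, 0, 0]], angular=[[0, 0, 0], [0, 0, 0], [0, 0, 0], [0, 0, 0], [0, 0, 0], [0, 0, 0], [0, 0, 0], [0, 0, 0]], claw=[-1, -1, -1, -1, -1, -1, -1, -1], force=40)

```text
time_s: 3.32
position: [0.5165, 0.2012, 0.1239]
ee_rot: [0.001, -0.149, 0.989, 0.0]
ft_force: [-1.1, -0.3, 6.1]
grip_width: 0.159
grip_force: 40.9
```

Gripped: the opening reads 13.5 mm, which matches the 14 mm tab. Now I slide along tool y, which is the stand's +y.

>>> carry_out(xyz=[[0, 0.005, 0], [0, 0.01, 0], [0, 0.01, 0], [0, 0.01, 0], [0, 0.01, 0], [0, 0.01, 0], [0, 0.005, 0], [0, 0, 0]], angular=[[0, 0, 0], [0, 0, 0], [0, 0, 0], [0, 0, 0], [0, 0, 0], [0, 0, 0], [0, 0, 0], [0, 0, 0]], claw=[-1, -1, -1, -1, -1, -1, -1, -1])

```text
time_s: 3.98
position: [0.4987, 0.2592, 0.1239]
ee_rot: [0.001, -0.15, 0.989, 0.0]
ft_force: [-1.4, 1.4, 6.7]
grip_width: 0.156
grip_force: 40.8
```

```bash
python3 d.py 0.4962 0.2672 0.1239 106.9
```

```text
rot [0.02 0.18 0.34] shift [ 0.0001  0.0084 -0.    ] [0.4987 0.2592 0.1239] F [-1.4  1.4  6.7] 0.155596727954234 40.848875641822815 3.9833
```

>>> carry_out(xyz=[[0, 0.003, 0], [0, 0.003, 0], [0, 0.002, 0], [0, 0.001, 0], [0, 0.001, 0], [0, 0, 0]], angular=[[0, 0, 0], [0, 0, 0], [0, 0, 0], [0, 0, 0], [0, 0, 0], [0, 0, 0]], claw=[-1, -1, -1, -1, -1, -1])

```text
time_s: 4.48
position: [0.4984, 0.26, 0.1239]
ee_rot: [0.003, -0.147, 0.989, -0.009]
ft_force: [6.6, -26.4, 8.2]
grip_width: 0.157
grip_force: 45.7
```

```bash
python3 d.py 0.4962 0.2672 0.1239 106.9
```

```text
rot [-1.04  0.14 -0.  ] shift [ 0.0001  0.0075 -0.    ] [0.4984 0.26   0.1239] F [  6.6 -26.4   8.2] 0.1565974511555223 45.706093311309814 4.4833
```

>>> carry_out(xyz=[[0, -0.003, 0], [0, -0.003, 0], [0, 0, 0]], angular=[[0, 0, 0], [0, 0, 0], [0, 0, 0]], claw=[-1, -1, -1])

```text
time_s: 4.73
position: [0.4986, 0.2596, 0.1239]
ee_rot: [0.002, -0.148, 0.989, -0.002]
ft_force: [1.8, -6.9, 6.0]
grip_width: 0.156
grip_force: 41.1
```

```bash
python3 d.py 0.4962 0.2672 0.1239 106.9;  python3 - <<'E'
from h import *
a=snap("scene")["color"][140:240,290:400]; w=snap("wrist"); b=w["color"]
save("c2.png",np.hstack([cv2.resize(a,(330,300),interpolation=cv2.INTER_CUBIC),cv2.resize(b,(470,300))]))
E
```

```text
rot [-0.24  0.15  0.16] shift [ 0.0001  0.008  -0.    ] [0.4986 0.2596 0.1239] F [ 1.8 -6.9  6. ] 0.15639807464238803 41.06624901294708 4.7333
```

View pics/c2.png

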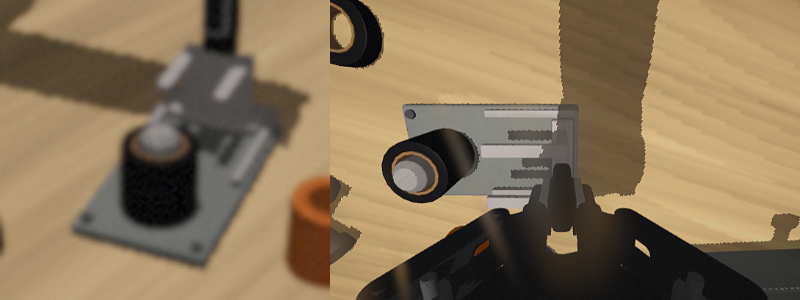

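The fork is clear of the roll, and the slide met a hard stop at about 27 N. I'll release, lift, and measure the gap to the end strip.

>>> carry_out(xyz=[[0, 0, 0], [0, 0, 0], [0, 0, 0], [0, 0, 0], [0, 0, 0], [0, 0, 0]], angular=[[0, 0, 0], [0, 0, 0], [0, 0, 0], [0, 0, 0], [0, 0, 0], [0, 0, 0]], claw=[0.3, 0.3, 0.3, 0.3, 0.3, 0.3])

```text
time_s: 5.33
position: [0.4965, 0.2621, 0.1222]
ee_rot: [-0.0, -0.15, 0.989, 0.0]
ft_force: [-0.4, -0.2, -0.2]
grip_width: 0.651
grip_force: 0.0
```

>>> carry_out(xyz=[[0, 0, -0.015], [0, 0, -0.02], [0, 0, -0.025], [0, 0, -0.025], [0, 0, -0.025], [0, 0, -0.02], [0, 0, 0], [0, 0, 0]], angular=[[0, 0, 0], [0, 0, 0], [0, 0, 0], [0, 0, 0], [0, 0, 0], [0, 0, 0], [0, 0, 0], [0, 0, 0]], claw=[0.3, 0.3, 0.3, 0.3, 0.3, 0.3, 0.3, 0.3])

```text
time_s: 6.0
position: [0.4973, 0.2623, 0.2533]
ee_rot: [0.001, -0.15, 0.989, 0.0]
ft_force: [-0.4, -0.6, 0.1]
grip_width: 0.651
grip_force: 0.0
```

```bash
python3 d.py 0.538 0.1325 0.1239 106.9;  python3 - <<'E'
from h import *
s=snap("wrist"); save("w3.png",s["color"]); p=s["P"].reshape(-1,3)
t=np.radians(16.86); A=np.array([[np.cos(t),np.sin(t)],[-np.sin(t),np.cos(t)]])
l=(p[:,:2]-[.5229,.1821])@A.T*1000; z=p[:,2]*1000
ok=(abs(l[:,0])<60)&(abs(l[:,1])<105)
for n,lo,hi in(("grip",125,140),("tines",74,84),("strip",24,32),("mid",33,70),("roll",66,74),("plate",9,15)):
    m=ok&(z>lo)&(z<hi); m&= (l[:,1]<0) if n=="roll" else True
    print(n,m.sum(),np.percentile(l[m],[1,50,99],axis=0).round(1).tolist() if m.sum() else "")
    if m.sum(): print(cv2.minAreaRect(l[m].astype(np.float32)))
E
```

```text
rot [0.01 0.15 0.33] shift [-0.0012 -0.136   0.1294] [0.4973 0.2623 0.2533] F [-0.4 -0.6  0.1] 0.6510059872361094 0.0 6.0
grip 464 [[-15.4, 73.8], [-2.0, 80.2], [12.6, 86.5]]
((-1.3467426300048828, 80.0914535522461), (28.64362144470215, 12.787847518920898), 0.47382137179374695)
tines 1828 [[-29.6, -62.4], [-9.5, 35.1], [27.3, 83.8]]
((-0.391571044921875, 7.381172180175781), (57.59299087524414, 155.73187255859375), 0.9786982536315918)
strip 406 [[-49.2, -50.3], [-8.1, 93.5], [46.8, 96.8]]
((8.368721008300781, 25.128307342529297), (97.73084259033203, 155.72108459472656), 7.835280418395996)
mid 776 [[-30.6, -66.5], [-13.1, -30.0], [20.0, 83.7]]
((-1.2706108093261719, 6.1629791259765625), (58.399723052978516, 157.93194580078125), 0.21305689215660095)
roll 1613 [[-29.3, -78.9], [-4.1, -47.9], [27.4, -22.4]]
((-0.3800811767578125, -50.96998596191406), (58.548118591308594, 59.04872512817383), 83.41584777832031)
plate 6514 [[-54.8, -94.0], [-19.9, -3.6], [53.1, 92.8]]
((-0.5912437438964844, 0.5654067993164062), (109.39144134521484, 195.35958862304688), 0.0006939694285392761)
```

View pics/w3.png

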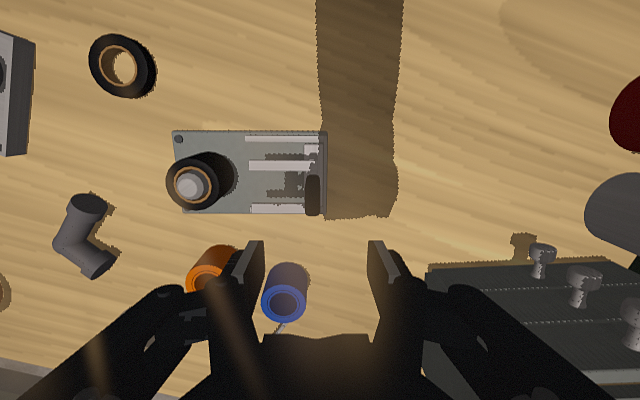

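Roll and lock are clear of each other: grip now at stand y=80.1, moved 61.4 mm. The upright's face (85) may still be short of the strip, so I check the low profile there.

```bash
python3 - <<'E'
from h import *
t=np.radians(16.86); A=np.array([[np.cos(t),np.sin(t)],[-np.sin(t),np.cos(t)]])
for n in("wrist","top","scene"):
    s=snap(n); p=s["P"].reshape(-1,3); l=(p[:,:2]-[.5229,.1821])@A.T*1000; z=p[:,2]*1000
    print(n)
    for x0 in range(-50,50,10):
        r=[]
        for y0 in range(70,100,2):
            m=(l[:,0]>=x0)&(l[:,0]<x0+10)&(l[:,1]>=y0)&(l[:,1]<y0+2)
            r.append("%d-%d"%(z[m].min(),z[m].max()) if m.any() else ".")
        print(x0," ".join(r))
    if n=="wrist": save("w4.png",cv2.resize(s["color"][120:225,230:340],(790,600),interpolation=cv2.INTER_CUBIC))
E
```

```text
wrist
-50 12-21 11-21 11-22 11-21 11-21 13-21 10-21 11-21 12-22 11-21 11-21 11-29 26-29 9-12 -1-0
-40 20-24 21-24 21-58 21-76 22-79 21-76 21-80 21-23 21-24 21-24 21-23 11-29 27-29 9-11 0-0
-30 21-331 21-331 22-331 78-82 78-82 78-82 78-82 28-81 22-24 21-24 21-331 11-331 26-331 9-331 0-331
-20 80-319 80-322 77-324 79-324 78-324 78-324 78-324 78-324 22-325 21-324 21-324 10-321 27-318 9-319 0-319
-10 21-24 21-130 130-132 130-133 130-133 130-132 131-133 130-132 21-132 21-24 21-24 16-29 27-30 26-28 -1-10
0 21-23 128-130 130-132 130-133 130-132 130-133 130-132 129-132 128-130 22-23 20-23 21-28 27-28 26-28 0-0
10 77-81 129-129 129-132 130-132 130-133 130-132 130-131 130-132 128-129 23-23 21-23 23-27 27-29 26-28 0-1
20 79-81 . . . . . . . . 22-24 21-24 25-28 27-29 26-27 -1-0
30 . . . . . . . . . 21-24 21-23 22-28 26-29 10-12 -1-0
40 . . . . . . . . . 16-20 18-22 14-28 26-28 9-12 -1-0
top
-50 10-555 17-552 18-20 15-18 16-21 8-20 15-18 11-18 17-23 7-19 8-19 18-26 24-27 25-25 .
-40 20-451 21-455 19-450 18-452 21-448 20-450 20-441 20-402 19-412 21-439 19-402 18-401 26-402 25-400 .
-30 21-80 22-82
[... 680 characters left out ...]
25 .
-30 8-20 8-79 20-63 20-78 22-79 31-79 78-78 . . . . . . . .
-20 9-74 20-129 20-126 20-129 32-129 78-80 . 78-129 . . . . . . .
-10 11-116 9-125 20-130 21-128 26-70 128-130 130-130 . . . . . . . .
0 9-344 20-126 21-347 20-337 24-340 129-348 130-345 128-339 129-344 331-341 329-329 299-343 305-340 307-336 302-339
10 8-329 22-331 18-332 22-129 42-128 114-130 77-130 98-109 . . 326-331 319-333 314-333 314-331 308-334
20 9-426 19-419 19-410 19-404 25-409 401-407 38-403 71-78 . 19-409 21-401 . 22-22 24-24 400-400
30 9-429 13-426 19-427 20-428 20-425 17-428 29-428 19-426 7-424 361-414 19-400 19-377 19-399 21-21 24-24
40 14-17 17-17 17-18 17-18 16-18 . 15-18 . 15-19 13-19 18-21 16-27 19-25 21-24 .
```

View pics/w4.png

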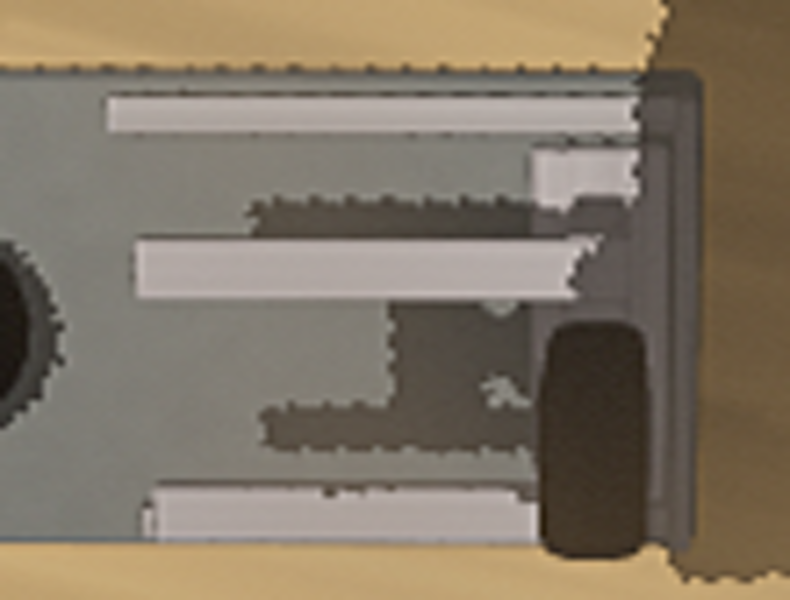

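The sliding shoe (about 22 mm high, out to y≈92) sits flush against the 28 mm end strip at y≈92. The lock is fully open. Next I turn the tool 90° so it closes along the stand's x, with the camera away from the lock.

>>> carry_out(xyz=[[0, 0, 0], [0, 0, 0], [0, 0, 0], [0, 0, 0], [0, 0, 0], [0, 0, 0], [0, 0, 0], [0, 0, 0]], angular=[[0, 0, -7], [0, 0, -7], [0, 0, -7], [0, 0, -7], [0, 0, -7], [0, 0, -7], [0, 0, -7], [0, 0, -7]], claw=[1, 1, 1, 1, 1, 1, 1, 1])

```text
time_s: 6.87
position: [0.496, 0.2617, 0.2509]
ee_rot: [-0.001, -0.599, 0.801, 0.0]
ft_force: [0.0, -0.1, 0.1]
grip_width: 1.002
grip_force: 0.0
```

>>> carry_out(xyz=[[0, 0, 0], [0, 0, 0], [0, 0, 0], [0, 0, 0], [0, 0, 0], [0, 0, 0], [0, 0, 0]], angular=[[0, 0, -7], [0, 0, -7], [0, 0, -7], [0, 0, -7], [0, 0, -6], [0, 0, 0], [0, 0, 0]], claw=[1, 1, 1, 1, 1, 1, 1])

```text
time_s: 7.45
position: [0.4962, 0.2617, 0.2513]
ee_rot: [0.001, 0.804, -0.594, -0.001]
ft_force: [0.1, 0.7, 0.1]
grip_width: 1.001
grip_force: 0.0
```

```bash
python3 d.py 0.5376 0.1328 0.057 196.9
```

```text
rot [ 0.1  -0.    0.15] shift [ 0.1354 -0.0021  0.1943] [0.4962 0.2617 0.2513] F [0.1 0.7 0.1] 1.0005995778640762 0.0 7.45
```

>>> carry_out(xyz=[[0.02, -0.002, 0], [0.025, 0, 0], [0.025, 0, 0], [0.025, 0, 0], [0.025, 0, 0], [0.0154, 0, 0], [0, 0, 0], [0, 0, 0]], angular=[[0, 0, 0], [0, 0, 0], [0, 0, 0], [0, 0, 0], [0, 0, 0], [0, 0, 0], [0, 0, 0], [0, 0, 0]], claw=[1, 1, 1, 1, 1, 1, 1, 1])

```text
time_s: 8.12
position: [0.5386, 0.1325, 0.2518]
ee_rot: [0.0, 0.804, -0.595, -0.0]
ft_force: [0.6, 0.4, 0.3]
grip_width: 1.002
grip_force: 0.0
```

>>> carry_out(xyz=[[0, 0, 0.02], [0, 0, 0.025], [0, 0, 0.025], [0, 0, 0.025], [0, 0, 0.015], [0, 0, 0], [0, 0, 0]], angular=[[0, 0, 0], [0, 0, 0], [0, 0, 0], [0, 0, 0], [0, 0, 0], [0, 0, 0], [0, 0, 0]], claw=[1, 1, 1, 1, 1, 1, 1])

```text
time_s: 8.7
position: [0.5377, 0.134, 0.1417]
ee_rot: [0.001, 0.805, -0.593, -0.001]
ft_force: [1.0, 0.3, 0.7]
grip_width: 1.001
grip_force: 0.0
```

```bash
python3 d.py 0.5376 0.1328 0.057 196.9
```

```text
rot [0.12 0.04 0.34] shift [0.0011 0.0004 0.0847] [0.5377 0.134  0.1417] F [1.  0.3 0.7] 1.0008989652473685 0.0 8.7
```

>>> carry_out(xyz=[[0.001, 0, 0.02], [0, 0, 0.025], [0, 0, 0.02], [0, 0, 0.012], [0, 0, 0.007], [0, 0, 0], [0, 0, 0]], angular=[[0, 0, 0], [0, 0, 0], [0, 0, 0], [0, 0, 0], [0, 0, 0], [0, 0, 0], [0, 0, 0]], claw=[1, 1, 1, 1, 1, 1, 1])

```text
time_s: 9.28
position: [0.5397, 0.1325, 0.0594]
ee_rot: [-0.001, 0.805, -0.593, 0.001]
ft_force: [-0.5, -0.7, -0.1]
grip_width: 0.995
grip_force: 0.0
```

>>> carry_out(xyz=[[0, 0, 0], [0, 0, 0], [0, 0, 0], [0, 0, 0], [0, 0, 0], [0, 0, 0], [0, 0, 0], [0, 0, 0]], angular=[[0, 0, 0], [0, 0, 0], [0, 0, 0], [0, 0, 0], [0, 0, 0], [0, 0, 0], [0, 0, 0], [0, 0, 0]], claw=[-1, -1, -1, -1, -1, -1, -1, -1], force=40)

```text
time_s: 9.95
position: [0.5399, 0.1324, 0.0597]
ee_rot: [-0.001, 0.805, -0.593, 0.001]
ft_force: [-1.0, -0.3, 5.9]
grip_width: 0.678
grip_force: 43.7
```

```bash
python3 d.py 0.5376 0.1328 0.057 196.9
```

```text
rot [-0.13 -0.02  0.31] shift [-0.0011  0.0021  0.0027] [0.5399 0.1324 0.0597] F [-1.  -0.3  5.9] 0.6783153731717676 43.74940068461001 9.95
```

Gripped: the opening is about 58–60 mm, as the roll should be. Now straight up.

>>> carry_out(xyz=[[0, 0, -0.005], [0, 0, -0.01], [0, 0, -0.015], [0, 0, -0.015], [0, 0, -0.015], [0, 0, -0.015], [0, 0, -0.015], [0, 0, 0]], angular=[[0, 0, 0], [0, 0, 0], [0, 0, 0], [0, 0, 0], [0, 0, 0], [0, 0, 0], [0, 0, 0], [0, 0, 0]], claw=[-1, -1, -1, -1, -1, -1, -1, -1])

```text
time_s: 10.62
position: [0.5408, 0.1324, 0.1518]
ee_rot: [-0.002, 0.805, -0.593, 0.002]
ft_force: [0.8, 0.2, -1.6]
grip_width: 0.676
grip_force: 43.5
```

>>> carry_out(xyz=[[0, 0, -0.01], [0, 0, -0.01], [0, 0, -0.01], [0, 0, -0.01], [0, 0, 0], [0, 0, 0]], angular=[[0, 0, 0], [0, 0, 0], [0, 0, 0], [0, 0, 0], [0, 0, 0], [0, 0, 0]], claw=[-1, -1, -1, -1, -1, -1])

```text
time_s: 11.12
position: [0.5394, 0.1322, 0.1889]
ee_rot: [-0.0, 0.805, -0.593, 0.001]
ft_force: [1.4, 0.3, -3.1]
grip_width: 0.678
grip_force: 43.4
```

```bash
python3 d.py 0.506 -0.289 0.18 176.4; python3 - <<'E'
from h import *
t=np.radians(86.42); y=np.array([-np.sin(t)*0+np.cos(t),np.sin(t)])
print("spot",np.array([.5097,-.2293])-y*.061)
s=snap("scene");p=s["P"].reshape(-1,3); q=p[(np.hypot(p[:,0]-.54,p[:,1]-.132)<.045)&(p[:,2]>.1)&(p[:,2]<.25)]
print("lifted bottom z",np.percentile(q[:,2],[0,2,5,50,100]))
save("s5.png",s["color"])
E
```

```text
rot [-0.08  0.   20.81] shift [0.4225 0.0069 0.0089] [0.5394 0.1322 0.1889] F [ 1.4  0.3 -3.1] 0.6780221385536158 43.412756295874715 11.1167
spot [ 0.50589103 -0.29018096]
lifted bottom z [0.13921243 0.14326842 0.14759046 0.19475398 0.24982075]
```

View pics/s5.png

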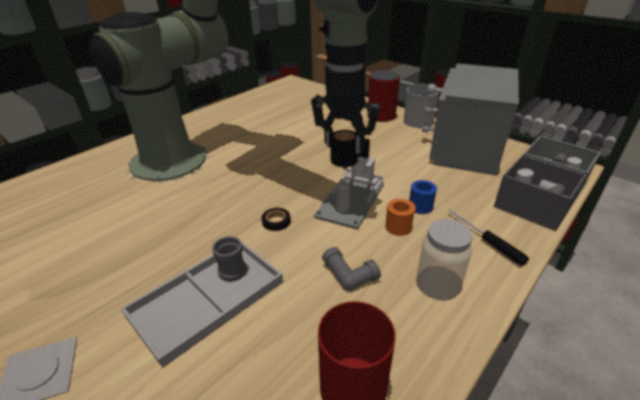

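The roll hangs held at (345,148), clear above the spindle, with the lock open. Its underside is at z≈0.14, well above the coupling. Next I carry it to the empty half at (0.506,-0.290).

>>> carry_out(xyz=[[0, 0, 0], [0, 0, 0], [0, 0, 0], [0, 0, 0], [0.01, 0, 0], [0.02, 0, 0], [0.025, 0, 0], [0.025, 0, 0]], angular=[[0, 0, 5.2], [0, 0, 5.2], [0, 0, 5.2], [0, 0, 5.2], [0, 0, 0], [0, 0, 0], [0, 0, 0], [0, 0, 0]], claw=[-1, -1, -1, -1, -1, -1, -1, -1])

```text
time_s: 11.83
position: [0.5333, 0.0512, 0.1877]
ee_rot: [-0.001, -0.686, 0.728, 0.0]
ft_force: [0.9, -0.1, -1.4]
grip_width: 0.678
grip_force: 43.4
```

>>> carry_out(xyz=[[0.025, 0, 0], [0.025, 0, 0], [0.025, 0, 0], [0.025, 0, 0], [0.025, 0, 0], [0.025, 0, 0], [0.025, 0, 0], [0.025, 0, 0]], angular=[[0, 0, 0], [0, 0, 0], [0, 0, 0], [0, 0, 0], [0, 0, 0], [0, 0, 0], [0, 0, 0], [0, 0, 0]], claw=[-1, -1, -1, -1, -1, -1, -1, -1])

```text
time_s: 12.5
position: [0.5204, -0.149, 0.1877]
ee_rot: [-0.0, -0.685, 0.728, 0.0]
ft_force: [0.7, 0.5, -2.2]
grip_width: 0.68
grip_force: 43.4
```

>>> carry_out(xyz=[[0.025, 0, 0], [0.025, 0, 0], [0.025, 0, 0], [0.025, 0, 0], [0.02, 0, 0], [0.015, 0, 0], [0.008, 0, 0], [0, 0, 0]], angular=[[0, 0, 0], [0, 0, 0], [0, 0, 0], [0, 0, 0], [0, 0, 0], [0, 0, 0], [0, 0, 0], [0, 0, 0]], claw=[-1, -1, -1, -1, -1, -1, -1, -1])

```text
time_s: 13.17
position: [0.512, -0.2916, 0.1878]
ee_rot: [-0.0, -0.684, 0.729, 0.0]
ft_force: [0.5, 0.2, -1.9]
grip_width: 0.678
grip_force: 43.4
```

```bash
python3 d.py 0.506 -0.290 0.0527 176.4; python3 - <<'E'
from h import *
s=snap("scene");p=s["P"].reshape(-1,3); q=p[(np.hypot(p[:,0]-.506,p[:,1]+.29)<.045)&(p[:,2]>.1)&(p[:,2]<.25)]
print("bottom z",np.percentile(q[:,2],[0,1,2,5]))
E
```

```text
rot [ 0.02 -0.01 -0.06] shift [-0.0012  0.006   0.1351] [ 0.512  -0.2916  0.1878] F [ 0.5  0.2 -1.9] 0.677708492580897 43.42219672165811 13.1667
bottom z [0.13713007 0.14010682 0.14094792 0.143722  ]
```

>>> carry_out(xyz=[[0, 0.003, 0.015], [0, 0.003, 0.02], [0, 0, 0.025], [0, 0, 0.025], [0, 0, 0.02], [0, 0, 0.012], [0, 0, 0.005], [0, 0, 0]], angular=[[0, 0, 0], [0, 0, 0], [0, 0, 0], [0, 0, 0], [0, 0, 0], [0, 0, 0], [0, 0, 0], [0, 0, 0]], claw=[-1, -1, -1, -1, -1, -1, -1, -1])

```text
time_s: 13.88
position: [0.5058, -0.2877, 0.0651]
ee_rot: [-0.0, -0.685, 0.728, 0.002]
ft_force: [0.2, -0.3, -2.4]
grip_width: 0.68
grip_force: 43.4
```

>>> carry_out(xyz=[[0, 0, 0.003], [0, 0, 0.003], [0, 0, 0.002], [0, 0, 0.001], [0, 0, 0], [0, 0, 0]], angular=[[0, 0, 0], [0, 0, 0], [0, 0, 0], [0, 0, 0], [0, 0, 0], [0, 0, 0]], claw=[-1, -1, -1, -1, -1, -1])

```text
time_s: 14.38
position: [0.5066, -0.2898, 0.0576]
ee_rot: [0.0, -0.685, 0.729, -0.0]
ft_force: [0.6, -0.6, -2.5]
grip_width: 0.677
grip_force: 43.4
```

```bash
python3 d.py 0.506 -0.290 0.0527 176.4
```

```text
rot [-0.02 -0.01  0.01] shift [0.0003 0.0006 0.0049] [ 0.5066 -0.2898  0.0576] F [ 0.6 -0.6 -2.5] 0.6770435464201131 43.42643623240292 14.3833
```

>>> carry_out(xyz=[[0, 0, 0.002], [0, 0, 0.001], [0, 0, 0.001], [0, 0, 0.001], [0, 0, 0], [0, 0, 0]], angular=[[0, 0, 0], [0, 0, 0], [0, 0, 0], [0, 0, 0], [0, 0, 0], [0, 0, 0]], claw=[-1, -1, -1, -1, -1, -1])

```text
time_s: 14.88
position: [0.5064, -0.2896, 0.0527]
ee_rot: [-0.0, -0.685, 0.729, -0.0]
ft_force: [-2.4, 0.8, 4.0]
grip_width: 0.675
grip_force: 43.9
```

The force has flipped from -2.5 to +4 N at the expected height, so the roll is on the tray floor. Release gently and lift.

>>> carry_out(xyz=[[0, 0, 0.0005], [0, 0, 0], [0, 0, 0], [0, 0, 0], [0, 0, 0], [0, 0, 0], [0, 0, 0]], angular=[[0, 0, 0], [0, 0, 0], [0, 0, 0], [0, 0, 0], [0, 0, 0], [0, 0, 0], [0, 0, 0]], claw=[-1, 0.45, 0.55, 0.7, 0.8, 0.9, 0.9])

```text
time_s: 15.47
position: [0.5065, -0.2896, 0.0517]
ee_rot: [0.0, -0.685, 0.729, 0.0]
ft_force: [0.4, -0.4, 0.1]
grip_width: 0.952
grip_force: 0.0
```

>>> carry_out(xyz=[[0, 0, -0.01], [0, 0, -0.015], [0, 0, -0.025], [0, 0, -0.03], [0, 0, -0.03], [0, 0, -0.025], [0, 0, 0], [0, 0, 0]], angular=[[0, 0, 0], [0, 0, 0], [0, 0, 0], [0, 0, 0], [0, 0, 0], [0, 0, 0], [0, 0, 0], [0, 0, 0]], claw=[0.9, 0.9, 0.9, 0.9, 0.9, 0.9, 0.9, 0.9])

```text
time_s: 16.13
position: [0.5076, -0.2904, 0.1893]
ee_rot: [0.0, -0.685, 0.729, -0.002]
ft_force: [-0.9, 0.9, -0.9]
grip_width: 0.949
grip_force: 0.0
```

```bash
python3 - <<'E'
from h import *
a=snap("scene"); w=snap("wrist")
save("f.png",np.hstack([cv2.resize(a["color"][120:380,100:420],(400,325)),cv2.resize(w["color"],(400,325))]))
p=a["P"].reshape(-1,3); q=p[(p[:,2]>.125)&(p[:,2]<.14)&(np.hypot(p[:,0]-.4986,p[:,1]-.2596)<.04)]; print("grip",q.mean(0))
p=w["P"].reshape(-1,3); q=p[(p[:,2]>.055)&(p[:,2]<.075)&(np.hypot(p[:,0]-.506,p[:,1]+.29)<.05)]
print("roll top",np.median(q[:,2]),cv2.minAreaRect((q[:,:2]*1000).astype(np.float32)))
print(manip.get_state()["time_s"])
E
```

```text
grip [0.50205259 0.25711293 0.12828294]
roll top 0.06484601905861875 ((506.1535339355469, -289.831787109375), (59.02970886230469, 58.99250793457031), 63.19393539428711)
16.2333
```

View pics/f.png

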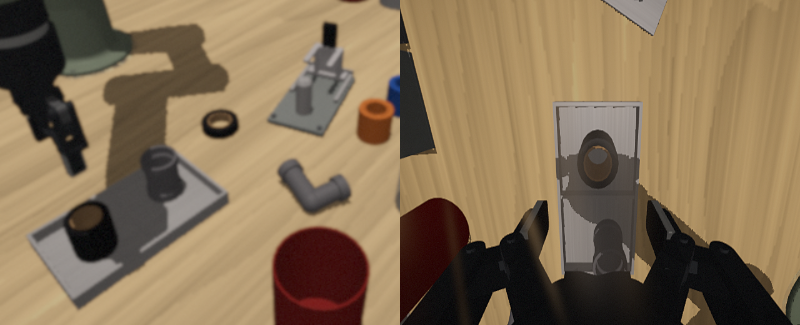

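The roll stands upright in the empty half, at (90,230) in the left panel, with its top at 65 mm. The coupling, elbow and flat roll are where they were, and the lock is open.

```bash
python3 -c "
from rig import manip; print(manip.hand_in())"
```

```text
the job is handed in; nothing more can be done
None
```

The job is handed in at about 16 s of the 58 s allowed: the lock is fully open against its end stop, and the tall roll is off the spindle and upright in the empty half of the tray; the coupling, elbow and flat roll were left alone.

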